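# Slide a plate blank out over the end of the ledge

## Task

The long bare aluminium plate lies askew on the raised blue ledge, where nobody can get hold of it. Without picking it up, push it with the fingertips until it lies flush against the ledge's guide strip with about 40 mm of it sticking out over the end of the ledge next to the pallet with the square pockets, so that its edge can be taken hold of there. Leave it lying at rest, leave the pucks, blocks, small blanks and screwdriver where they are, and take the hand away.

Things in the scene. Friction and masses are not known exactly. Their poses are not given: they have to be found in the camera images.
- plate: The plate to push: plain rectangular aluminium blank, 140 mm long (its own y) x 90 mm wide (its own x) x 5 mm thick, about 0.17 kg, loose, lying flat on the ledge's top in front of the guide strip and clear of it. Origin at the centre of its underside. It slides freely under a light push (1 to 2 N) on its edge.
- ledge: Raised ledge, fixed: blue plate on four white legs, 360 mm long (its own y, roughly left-right), 220 mm deep (its own x), top surface 80 mm above the table, edged by nothing at its two open ends (y = +180 and -180 mm) and front. Origin on the table under its centre. With 40 mm of the plate overhanging an end, the plate's centre is 150 mm from the ledge's middle along y.
- guide (a point): Middle of the foot of the guide strip's front face (facing the robot), on the ledge's top at its x = +50 mm, y = 0; axes as the ledge's. The strip is aluminium, fixed to the ledge, 12 mm wide, 14 mm high, and runs the ledge's whole length along its y. A plate flush against it has its centre 45 mm in front of this face (ledge x = +5 mm).
- square_pallet: Blue pallet on four legs with six SQUARE pockets (some holding square blocks), 210 x 170 mm, top 80 mm above the table (blocks in it reach 102 mm), fixed. It stands beyond either the left (+y) or the right (-y) end of the ledge; the plate is to stick out over the end nearest this pallet. Origin on the table under its centre.
- round_pallet: Like the other pallet but with six ROUND pockets (some holding round pucks); stands beyond the other end of the ledge. Fixed. Origin on the table under its centre.
- puck_a: Round blue puck, 38 mm diameter, 36 mm tall, standing on the ledge's rear strip behind the guide strip. Origin at the centre of its underside. Leave it alone.
- puck_b: Second round puck, same size, also on the rear strip behind the guide strip. Origin at the centre of its underside. Leave it alone.
- block_a: Square blue block, 38 x 38 x 36 mm tall, standing on the ledge's top near its front right corner (-x, -y in the ledge frame), in front of the lane the plate slides in. Origin at the centre of its underside. Leave it alone.
- block_b: Square blue block, 38 x 38 x 36 mm tall, on the table beyond the ledge. Origin at the centre of its underside. Leave it alone.
- blank_stack: Stack of four smaller square aluminium blanks, 70 x 70 mm, 20 mm tall in all, on the table between robot and ledge on the right. Origin at the centre of its underside. Leave it alone.
- screwdriver: Screwdriver with black handle lying on the table between robot and ledge on the left; origin under its middle, it lies along its own x. Leave it alone.
- square_pallet_part: Loose square block, 38 x 38 x 36 mm, sitting in a pocket of the square-pocket pallet. Origin at the centre of its underside. Leave it alone.
- round_pallet_part: Loose round puck, 38 mm diameter, 36 mm tall, sitting in a pocket of the round-pocket pallet. Origin at the centre of its underside. Leave it alone.
Not all that is in view belongs to the job. Of the things like the plate, leave any that is brown; of the rest the smaller one is meant.

How it is judged:
At the end, for the whole second after the job is handed in: The plate lies flat and still on the ledge, within 5 mm and 3 degrees of flush against the guide strip, and 28 to 52 mm of it sticks out over the ledge's end on the side of the square-pocket pallet (((y of square_pallet in the frame of ledge above 0 m and y of plate in the frame of ledge between 0.138 and 0.162 m) or (y of square_pallet in the frame of ledge below 0 m and y of plate in the frame of ledge between -0.162 and -0.138 m)) and x of plate in the frame of ledge between 0 and 0.008 m and angle between the x axis of plate and the x axis of ledge, either way round below 0.05 rad and z of plate in the frame of ledge between 0.076 and 0.084 m and angle between plate's own z axis and vertical below 0.04 rad and linear speed of plate below 0.01 m/s); the robot touches nothing.
It fails at once if the plate is lifted off the ledge, tipped up or falls off (z of plate in the frame of ledge above 0.086 m or height (world z) of plate below 0.065 m or angle between plate's own z axis and vertical above 0.12 rad).
It fails at once if the plate is pushed with anything but the fingers: the arm or the gripper's body presses on it (contact force between the arm and plate above 1 N).
It fails at once if a puck, block, the small blanks or the screwdriver is moved by more than 15 mm (distance of any of puck_a, puck_b, block_a, block_b, blank_stack, screwdriver, square_pallet_part, round_pallet_part from where it was at the start of the episode above 0.015 m).
It also fails if it takes over 45 s, if anything falls off the work surface, if the arm or the gripper's body presses on something with over 40 N, if the wrist force passes 120 N, or if a joint passes its speed limit or range.

## Robot

A 6-joint arm with a two-finger parallel gripper is mounted at the origin on the work surface. World frame = base frame: x ahead of the robot, y to its left, z up, the work surface at z = 0. Lengths are in m, angles in rad, forces in N, time in s.
With the tool pointing down it reaches from about 0.275 to 0.725 m from the base axis. Payload 15.9 kg.
Tool frame: the origin (TCP) lies between the finger pads; the fingertips stand 14 mm ahead of it and the grasp point (between the pads) lies 5 mm behind it; z points along the fingers, y is the direction in which the jaws open and shut (so a half turn about z gives the same grasp; the last joint's range is limited). The gripper opens to 85 mm and grips with 20 to 120 N. Pads are 22 mm wide; open, the fingers measure 114 mm over their backs; the gripper's body (76 mm by 85 mm) begins 54 mm behind the grasp point. The pads swing forward as they close: fully open they stand 13 mm farther back than shut.
Start: joints at [-1.278, 0.213, -0.034, 1.323, 0, 1.571], TCP at [0.144, -0.479, 0.245] pointing down, gripper open.
Joint ranges: [-2.98, 2.98], [-0.74, 1.72], [-1.14, 1.35], [-2.1, 2.04], [-1.57, 1.44], [-3.14, 3.14]. Speed limits (rad/s): [1.89, 1.89, 2.39, 2.57, 3.14, 3.14].

## Interface

Orientations are given as a unit quaternion [x, y, z, w].
In Python, from rig import r gives the robot as it stands.
- The arm moves only by the tool send_rows, never from a script. Its argument "rows" is a list of rows, each a list of 2 entries, a list of its own where there are three numbers: the shift along the tool's x, y, z in cm, then the turn, a rotation vector about the tool's x, y, z in degrees. A call has 1 to 12 rows; each row shifts and turns the commanded pose from where the row before left it, along the tool's axes as they then stand; what a row does not reach is not made up. A row lasts 1/10 s, in which the tool goes at most 50 mm and 8.59 degrees, less where a joint would pass 70% of its speed; a pose out of reach is approached as far as the arm can. A call is refused whole if a number of a shift passes 5 or a number of a turn 8.59, either way. A call with a gripper value outside its range is refused whole. "fingers" is the closure in counts, from 0 (fully open) to 255 (shut), set as the call begins (left out, the last holds). The fingers move at their own pace and stop on an object; the grip force is fixed at half the most. Time passes only in rows, so rows that do not move let the fingers close. It gives the time, the measured TCP pose, the force and the opening at its end, in the units of the state.
- r.state(): the state, without advancing time (a new reading comes with each control period).
- r.grab_frame(name): name is "scene" or "top" or "wrist"; returns a dict with "img" (384x512x3 uint8, red, green, blue), "mtx" (3x3 intrinsics, pixels), "R" (3x3) and "t" (3): a world point X has camera coordinates R X + t. Camera axes: x right, y down, z forward; pixel columns grow to the right and rows downward; lengths in m; the calibration is good to about 2 mm. A picture is of the moment at which its call begins. There is no depth.
- r.job_done(): hands the job in, once; it reports no verdict.
Trained networks look in the newest picture that a camera, given by its name, has taken for a name from the list of things; names that differ only in an ending like _2 or _b are one class to them, and where a whole thing is asked for, a point or a joint stands for the part that bears it (a point fixed in the world has none). Each returns a list of dicts, best first, with "score" (0 to 1); they miss things now and then, are a little off and sometimes report something else, mostly with a low value. They report only what shows in the picture. A call takes as long as a camera call. They do not tell look-alikes from the thing itself.
- r.look_for(camera, target): "at" ([x, y, z] in m, in the coordinates of the camera as it stood for that picture, good to about 4 mm: the middle of the surface that is visible of it).
The state is a dict: "time": time; "q": joint angles; "qvel": joint speeds; "tau": joint torques, N m; "tcp_pos": TCP position; "ee_rot": TCP orientation; "force": force on the tool from outside, world axes, zero at the start; "wrist_torque": the same for the moment, N m; "width": opening from 0.0 (shut) to 1.0 (fully open).
Only numpy, scipy, OpenCV 4.12 (cv2) and the standard library are available. Lean on these libraries where they do the work, as an engineer would, in place of code of your own. Each camera call takes 0.05 s, during which the arm holds its last target.

## Working session

There is one attempt and no reset: what is moved stays moved. The work goes in short steps, Python scripts to look and compute and a tool call to move; the robot and the scene stay as the last step left them, time stands still between calls to the robot, and variables do not carry over. Pictures are saved under pics/ and viewed, and the job is handed in when it is done.

Besides the shell and the picture viewer there is one more tool, called in YAML: its name, and indented under it one key for each argument. send_rows: Moves the arm, as the interface text tells. Its arguments: {"type":"object","properties":{"rows":{"type":"array","items":{"type":"array"}},"fingers":{"type":"number"}},"required":["rows"]}

```bash
mkdir -p pics; ls
python3 - <<'E'
from rig import r
import cv2
print(r.state())
for n in("scene","top","wrist"):
    f=r.grab_frame(n); cv2.imwrite(f"pics/{n}0.png",f["img"][...,::-1])
    print(n,f["mtx"].tolist(),f["R"].tolist(),f["t"].tolist())
    if n!="wrist":
        for k in("plate","ledge","guide","square_pallet","round_pallet"):
            try:
                for d in r.look_for(n,k): print(k,d["score"],(f["R"].T@(d["at"]-f["t"])).round(4))
            except Exception as e: print(k,e)
E
```

```text
pics
{'time': 0.0, 'q': array([-1.27800471e+00,  2.13358917e-01, -3.50620005e-02,  1.32352807e+00,
        3.82501935e-06,  1.57080424e+00]), 'qvel': array([-0.00185067,  0.00026148, -0.00030392, -0.00052558, -0.00054831,
       -0.00095553]), 'tau': array([ 2.90896241e-03, -6.86171651e+01,  4.87112153e+01,  1.76112534e-02,
        1.72156624e-04,  4.58479377e-06]), 'tcp_pos': array([ 0.14421616, -0.47839543,  0.24481364]), 'ee_rot': array([ 9.89303671e-01,  1.45869511e-01, -8.21811450e-05, -5.70441727e-04]), 'force': array([ 0.69405971,  0.01013021, -0.15387088]), 'wrist_torque': array([-0.04892708,  0.01039447, -0.00174566]), 'width': 1.000861261967346}
scene [[369.7296846114834, 0.0, 253.12752830152053], [0.0, 369.7296846114834, 195.27741670754884], [0.0, 0.0, 1.0]] [[0.2113843342219593, 0.9772750350377374, -0.015816735994770546], [0.6894292861276011, -0.16055507550804196, -0.7063351379891796], [-0.6928231539686917, 0.1384036618756751, -0.7077008574986174]] [-0.0814207777352191, -0.3007069521672123, 1.4679659681175348]
plate 0.85 [ 0.5191 -0.0119  0.0788]
plate 0.62 [ 0.7915 -0.22
[... 631 characters left out ...]
9, 1.4136718147862088]
plate 0.75 [0.7882 0.2726 0.0042]
plate 0.72 [ 0.7745 -0.2286  0.003 ]
plate 0.68 [ 0.5161 -0.0037  0.0824]
ledge 0.77 [0.5437 0.0252 0.0772]
guide 0.62 [0.546  0.0192 0.0736]
square_pallet 0.75 [0.5806 0.4186 0.0773]
round_pallet 0.96 [ 0.5335 -0.4244  0.0809]
round_pallet 0.24 [0.757  0.1125 0.0324]
wrist [[273.3441612430078, 0.0, 258.5402420187646], [0.0, 273.3441612430078, 193.0704863675002], [0.0, 0.0, 1.0]] [[0.28875376067174724, -0.9574033957335844, 5.946195939263499e-05], [-0.9113681737662134, -0.2748504664617186, 0.3063743999289297], [-0.29330754771052076, -0.08852095189036861, -0.9519110901404938]] [-0.500069366727964, -0.03869594911959132, 0.379831247865296]
```

View pics/top0.png

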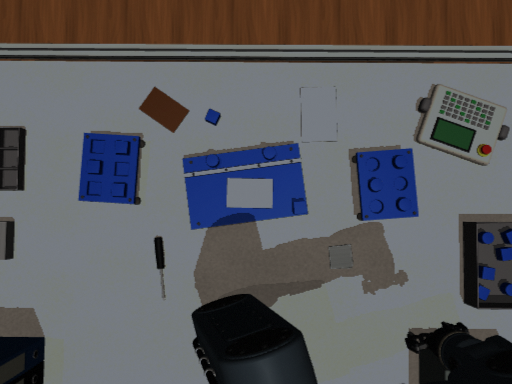

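View pics/scene0.png

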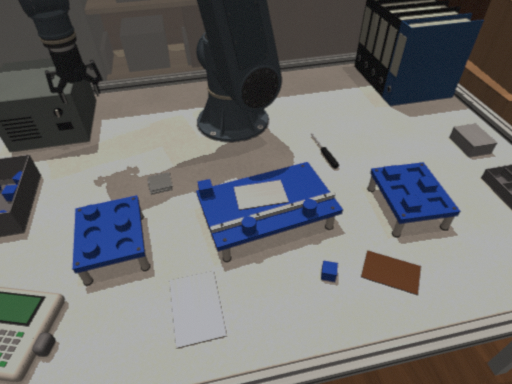

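```bash
cat > h.py <<'E'
from rig import r
import cv2,numpy as np
def ray(f,px,z):
    d=f["R"].T@np.linalg.inv(f["mtx"])@np.array([px[0],px[1],1.]); c=-f["R"].T@f["t"]
    return c+d*(z-c[2])/d[2]
def proj(f,X):
    p=f["mtx"]@(f["R"]@np.asarray(X,float)+f["t"]); return p[:2]/p[2]
E
python3 - <<'E'
from h import *
for n,(x0,x1,y0,y1) in dict(top=(175,315,135,235),scene=(190,345,155,265)).items():
    f=r.grab_frame(n); c=f["img"][y0:y1,x0:x1,::-1]
    cv2.imwrite(f"pics/{n}c.png",cv2.resize(c,None,fx=5,fy=5,interpolation=cv2.INTER_CUBIC))
E
```

```text
(no output)
```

View pics/topc.png

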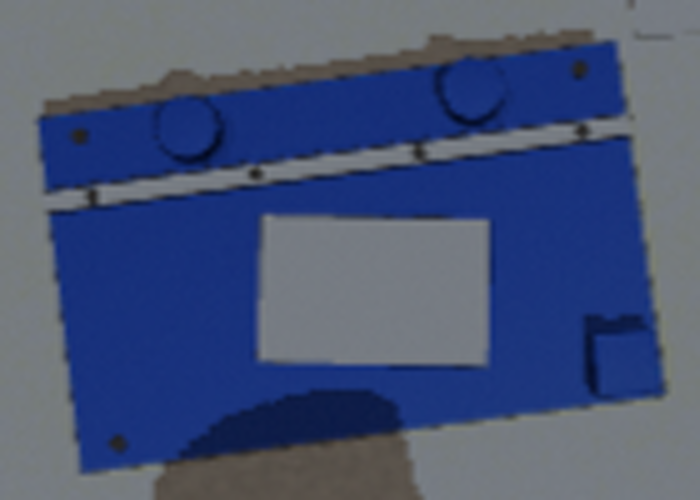

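View pics/scenec.png

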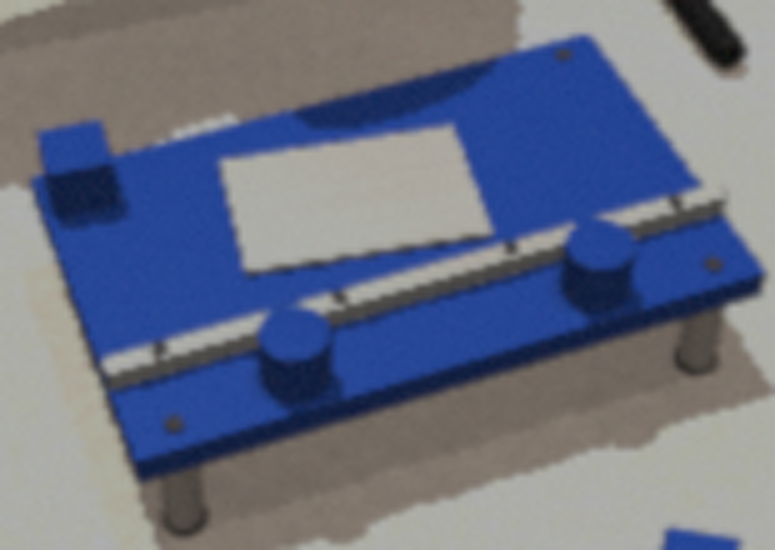

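Run:
```python
from h import *
from scipy.optimize import least_squares
F={n:r.grab_frame(n) for n in("top","scene")}
off=dict(top=(175,135),scene=(190,155))
# order: (+x+y),(+x-y),(-x-y),(-x+y)
L=dict(top=[(40,116),(615,42),(664,396),(82,472)],scene=[(762,272),(138,465),(36,182),(588,36)])
P=dict(top=[(263,214),(489,220),(487,367),(258,361)],scene=[(493,235),(246,272),(220,160),(454,124)])
def fit(D,hx,hy,zs,cams,fz=None):
    def pose(p,z):
        c,s=np.cos(p[2]),np.sin(p[2])
        return [np.array([p[0]+c*a-s*b,p[1]+s*a+c*b,z]) for a,b in((hx,hy),(hx,-hy),(-hx,-hy),(-hx,hy))]
    def res(p):
        z=p[3] if fz is None else fz
        return np.concatenate([proj(F[n],X)-(np.array(off[n])+(np.array(q)+.5)/5-.5) for n in cams for X,q in zip(pose(p,z),D[n])])
    s=least_squares(res,[.52,0,.1]+([.08] if fz is None else []))
    return s.x.round(4),np.abs(s.fun).max().round(2)
for cams in(["top"],["scene"],["top","scene"]):
    print(cams,"ledge",fit(L,.11,.18,0,cams,.08),"plate",fit(P,.045,.07,0,cams,.085))
print("free z",fit(L,.11,.18,0,["top","scene"]),fit(P,.045,.07,0,["top","scene"]))
l,_=fit(L,.11,.18,0,["top","scene"],.08);p,_=fit(P,.045,.07,0,["top","scene"],.085)
c,s=np.cos(l[2]),np.sin(l[2]);d=p[:2]-l[:2]
print("plate in ledge",c*d[0]+s*d[1],-s*d[0]+c*d[1],np.degrees(p[2]-l[2]))
T=lambda a,b:(round(l[0]+c*a-s*b,4),round(l[1]+s*a+c*b,4))
print("target",T(.005,.15),"ledge yaw deg",np.degrees(l[2]))
```

```text
['top'] ledge (array([0.5335, 0.0073, 0.1354]), np.float64(0.67)) plate (array([ 0.5121, -0.0077, -0.0189]), np.float64(0.39))
['scene'] ledge (array([0.5378, 0.0088, 0.1453]), np.float64(1.52)) plate (array([ 0.5158, -0.0059, -0.0189]), np.float64(0.38))
['top', 'scene'] ledge (array([0.5353, 0.0082, 0.14  ]), np.float64(1.7)) plate (array([ 0.5135, -0.0066, -0.0189]), np.float64(0.86))
free z (array([0.5335, 0.0088, 0.1393, 0.0741]), np.float64(1.3)) (array([ 0.5125, -0.0063, -0.0191,  0.0818]), np.float64(0.68))
plate in ledge -0.02365194681417023 -0.011613156844702668 -9.104299364628782
target (np.float64(0.5193), np.float64(0.1574)) ledge yaw deg 8.021409131831525
```

Candidates for the plate in the top view are the bright plate on the ledge (250,193), a brown one on the table (164,109), and a larger bright one on the table (319,113). The close crop confirms the ledge one is bare and the smaller of the two, so I'm using it. The square pallet is at (110,168), on the left, so the push goes toward +y.

Plan: use half-closed fingers as a two-point pusher. First straighten the plate near the guide, then slide it along +y, then press it flush.

send_rows:
  rows:
    - [[3.4, -3.1, 0], [0, 0, 0]]
    - [[3.4, -3.1, 0], [0, 0, 0]]
    - [[3.4, -3.1, 0], [0, 0, 0]]
    - [[3.4, -3.1, 0], [0, 0, 0]]
    - [[3.4, -3.1, 0], [0, 0, 0]]
    - [[3.4, -3.1, 0], [0, 0, 0]]
    - [[3.4, -3.1, 0], [0, 0, 0]]
    - [[3.4, -3.1, 0], [0, 0, 0]]
    - [[3.4, -3.1, 0], [0, 0, 0]]
    - [[3.4, -3.1, 0], [0, 0, 0]]
    - [[3.0, -3.0, 0], [0, 0, 0]]
    - [[0, 0, 0], [0, 0, 0]]
  fingers: 135

```text
time: 2.05
tcp_pos: [0.402, -0.0426, 0.2452]
ee_rot: [0.989, 0.149, 0.0, -0.0]
force: [-1.1, -0.6, -0.5]
width: 0.469
```

Run:
```python
from h import *
s=r.state(); print(s["time"],s["q"].round(3),s["tcp_pos"],s["ee_rot"].round(4),s["width"],s["force"])
```

```text
2.05 [-1.060e-01  1.600e-02 -2.590e-01  1.295e+00  1.000e-03  2.737e+00] [ 0.40201884 -0.04263596  0.245171  ] [ 9.889e-01  1.485e-01  2.000e-04 -4.000e-04] 0.46853150776903296 [-1.06010036 -0.61037467 -0.4765575 ]
```

send_rows:
  rows:
    - [[0, 0, 0], [0, 0, 4.5]]
    - [[0, 0, 0], [0, 0, 4.6]]
    - [[3.7, -2.0, 0], [0, 0, 0]]
    - [[0, 0, 4.5], [0, 0, 0]]
    - [[0, 0, 4.5], [0, 0, 0]]
    - [[0, 0, 3.5], [0, 0, 0]]
    - [[0, 0, 1.5], [0, 0, 0]]
    - [[0, 0, 0.5], [0, 0, 0]]
    - [[0, 0, 0], [0, 0, 0]]
    - [[0, 0, 0], [0, 0, 0]]

```text
time: 3.05
tcp_pos: [0.4351, -0.0219, 0.1013]
ee_rot: [0.998, 0.067, 0.001, 0.0]
force: [1.0, -0.5, 0.7]
width: 0.473
```

Run:
```python
from h import *
s=r.state(); print(s["time"],s["q"].round(3),s["tcp_pos"],s["ee_rot"].round(4),s["width"],s["force"])
f=r.grab_frame("wrist");cv2.imwrite("pics/w1.png",f["img"][...,::-1])
f=r.grab_frame("scene");cv2.imwrite("pics/s1.png",cv2.resize(f["img"][140:280,170:360,::-1],None,fx=4,fy=4,interpolation=cv2.INTER_CUBIC))
```

```text
3.05 [-0.05   0.164 -0.472  0.933 -0.     2.958] [ 0.43509582 -0.02189144  0.10134938] [9.978e-01 6.680e-02 7.000e-04 1.000e-04] 0.47284251516865916 [ 0.98514651 -0.53027758  0.71223693]
```

View pics/w1.png

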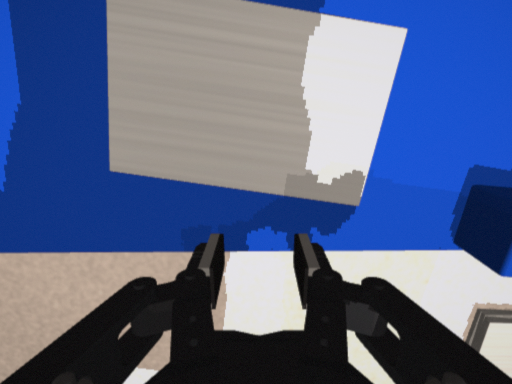

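View pics/s1.png

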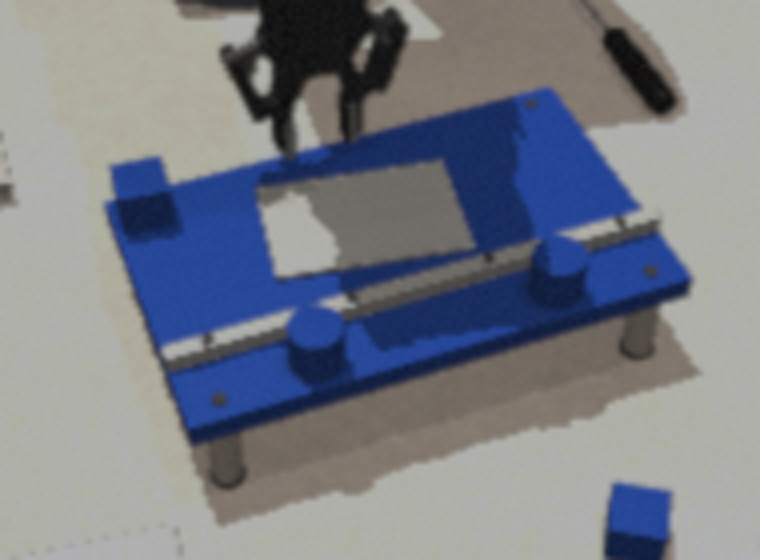

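```bash
python3 - <<'E'
from h import *
f=r.grab_frame("wrist")
l=np.array([.5353,.0082]);a=.14
def L(p):
    d=p[:2]-l;c,s=np.cos(a),np.sin(a);return np.round([c*d[0]+s*d[1],-s*d[0]+c*d[1]],4)
for px,z in(((110,171),.085),((358,206),.085),((407,29),.085),((20,252),.08),((490,250),.08)): p=ray(f,px,z);print(px,p.round(4),L(p))
s=r.state();from scipy.spatial.transform import Rotation as Q
R=Q.from_quat(s["ee_rot"]).as_matrix();print("tcp L",L(s["tcp_pos"]),R.round(3).tolist())
for tx in(-.011,0,.011):
  for ty in(-.02,.02):
    for tz in (0.006,.014): print(tx,ty,tz,proj(f,s["tcp_pos"]+R@[tx,ty,tz]).round(0))
E
python3 -c "
import cv2;i=cv2.imread('pics/w1.png')[200:330,160:360];cv2.imwrite('pics/w1c.png',cv2.resize(cv2.convertScaleAbs(i,alpha=2,beta=20),None,fx=4,fy=4))"
```

```text
(110, 171) [0.4697 0.0641 0.085 ] [-0.0572  0.0645]
(358, 206) [ 0.4679 -0.0739  0.085 ] [-0.0782 -0.0719]
(407, 29) [ 0.5568 -0.0751  0.085 ] [ 0.0097 -0.0855]
(20, 252) [0.4089 0.1233 0.08  ] [-0.1091  0.1316]
(490, 250) [ 0.4489 -0.1637  0.08  ] [-0.1095 -0.1582]
tcp L [-0.1034 -0.0156] [[0.991, 0.134, 0.002], [0.134, -0.991, -0.0], [0.002, 0.0, -1.0]]
-0.011 -0.02 0.006 [223. 272.]
-0.011 -0.02 0.014 [225. 265.]
-0.011 0.02 0.006 [294. 272.]
-0.011 0.02 0.014 [292. 265.]
0 -0.02 0.006 [223. 255.]
0 -0.02 0.014 [224. 248.]
0 0.02 0.006 [295. 255.]
0 0.02 0.014 [293. 248.]
0.011 -0.02 0.006 [222. 238.]
0.011 -0.02 0.014 [224. 231.]
0.011 0.02 0.006 [295. 238.]
0.011 0.02 0.014 [294. 231.]
```

View pics/w1c.png

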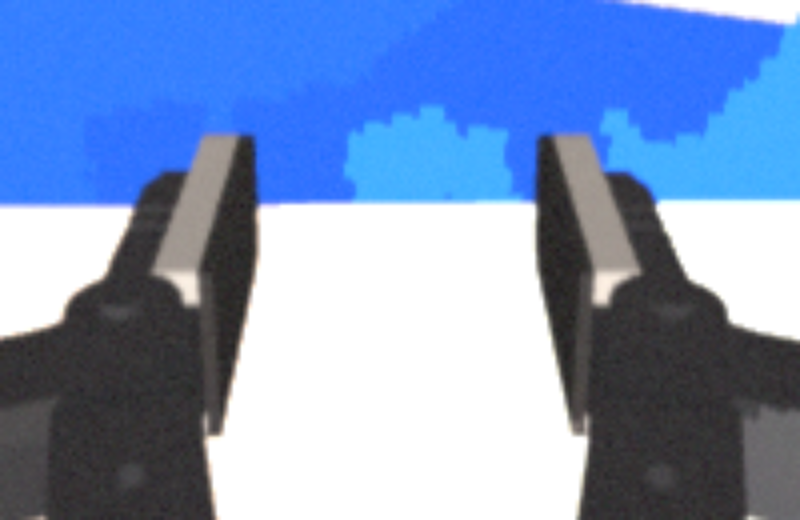

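send_rows:
  rows:
    - [[0.2, -0.4, 0.5], [0, 0, 0]]
    - [[0, 0, 0.2], [0, 0, 0]]
    - [[0, 0, 0], [0, 0, 0]]
    - [[0, 0, 0], [0, 0, 0]]

```text
time: 3.6
tcp_pos: [0.4358, -0.0173, 0.0932]
ee_rot: [0.998, 0.067, -0.0, -0.0]
force: [-0.2, -0.3, -0.3]
width: 0.476
```

send_rows:
  rows:
    - [[0, 0, 0.2], [0, 0, 0]]
    - [[0, 0, 0], [0, 0, 0]]
    - [[0, 0, 0], [0, 0, 0]]

```text
time: 3.9
tcp_pos: [0.4361, -0.0174, 0.0924]
ee_rot: [0.998, 0.067, 0.001, -0.0]
force: [-9.1, -0.2, 26.1]
width: 0.472
```

send_rows:
  rows:
    - [[0, 0, 0.1], [0, 0, 0]]
    - [[0, 0, 0], [0, 0, 0]]
    - [[0, 0, 0], [0, 0, 0]]

```text
time: 4.2
tcp_pos: [0.4361, -0.0174, 0.0923]
ee_rot: [0.998, 0.067, 0.001, 0.0]
force: [-16.9, 1.0, 49.3]
width: 0.472
```

send_rows:
  rows:
    - [[0, 0, -0.4], [0, 0, 0]]
    - [[0, 0, 0], [0, 0, 0]]

```text
time: 4.4
tcp_pos: [0.4362, -0.0174, 0.0948]
ee_rot: [0.998, 0.067, 0.001, 0.0]
force: [-0.5, 0.1, -0.1]
width: 0.472
```

send_rows:
  rows:
    - [[0.5, 0, 0], [0, 0, 0]]
    - [[0.5, 0, 0], [0, 0, 0]]
    - [[0.5, 0, 0], [0, 0, 0]]
    - [[0.5, 0, 0], [0, 0, 0]]
    - [[0.5, 0, 0], [0, 0, 0]]
    - [[0.5, 0, 0], [0, 0, 0]]
    - [[0.4, 0, 0], [0, 0, 0]]
    - [[0, 0, 0], [0, 0, 0]]

```text
time: 5.2
tcp_pos: [0.4701, -0.0128, 0.0943]
ee_rot: [0.998, 0.067, 0.0, -0.0]
force: [-0.5, 0.6, 0.6]
width: 0.47
```

Run:
```python
from h import *
s=r.state(); print(s["time"],s["q"].round(3),s["tcp_pos"],s["force"])
f=r.grab_frame("wrist");cv2.imwrite("pics/w2.png",f["img"][...,::-1])
```

```text
5.2 [-0.027  0.238 -0.398  0.934  0.     2.98 ] [ 0.47009852 -0.01276586  0.09426608] [-0.50631755  0.55002574  0.6107886 ]
```

View pics/w2.png

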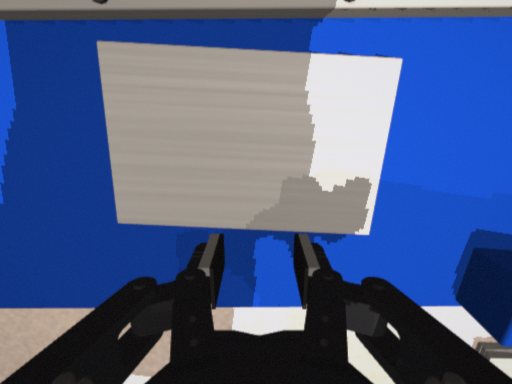

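send_rows:
  rows:
    - [[0.4, 0, 0], [0, 0, 0]]
    - [[0.4, 0, 0], [0, 0, 0]]
    - [[0.4, 0, 0], [0, 0, 0]]
    - [[0, 0, 0], [0, 0, 0]]

```text
time: 5.65
tcp_pos: [0.4821, -0.0112, 0.0943]
ee_rot: [0.998, 0.067, 0.0, 0.0]
force: [0.4, 0.4, 0.1]
width: 0.471
```

Run:
```python
from h import *
s=r.state(); print(s["time"],s["tcp_pos"],s["force"])
f=r.grab_frame("wrist");cv2.imwrite("pics/w3.png",f["img"][...,::-1])
```

```text
5.65 [ 0.48206139 -0.01117344  0.09433323] [0.38173423 0.39871524 0.12519015]
```

View pics/w3.png

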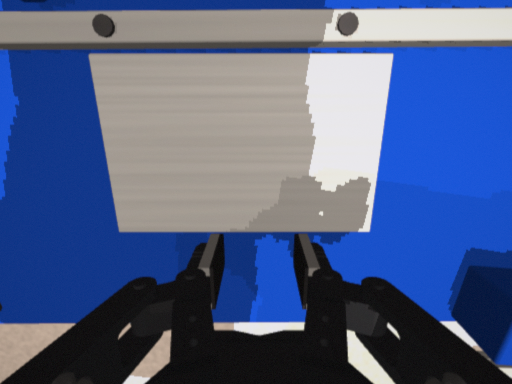

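```bash
cat >> h.py <<'E'
l=np.array([.5353,.0082]);a=.14
def L(p):
    d=np.asarray(p)[:2]-l;c,s=np.cos(a),np.sin(a);return np.round([c*d[0]+s*d[1],-s*d[0]+c*d[1]],4)
E
python3 - <<'E'
from h import *
f=r.grab_frame("wrist")
for px,z in(((89,54),.085),((393,54),.085),((370,232),.085),((119,231),.085),((10,49),.08),((500,46),.08),((10,323),.08),((480,322),.08)): p=ray(f,px,z);print(px,p.round(4),L(p))
print(L(r.state()["tcp_pos"]))
E
```

```text
(89, 54) [0.5722 0.0788 0.085 ] [0.0464 0.0647]
(393, 54) [ 0.5907 -0.058   0.085 ] [ 0.0456 -0.0733]
(370, 232) [ 0.5026 -0.0705  0.085 ] [-0.0434 -0.0734]
(119, 231) [0.4846 0.0671 0.085 ] [-0.0419  0.0654]
(10, 49) [0.5698 0.1182 0.08  ] [0.0495 0.1041]
(500, 46) [ 0.6017 -0.1086  0.08  ] [ 0.0495 -0.1249]
(10, 323) [0.4063 0.1408 0.08  ] [-0.1092  0.1493]
(480, 322) [ 0.4477 -0.1599  0.08  ] [-0.1102 -0.1542]
[-0.0559 -0.0117]
```

send_rows:
  rows:
    - [[-1.0, 0, 0], [0, 0, 0]]
    - [[0, 0, -4.0], [0, 0, 0]]
    - [[0, 0, -4.0], [0, 0, -8.2]]
    - [[0, 0, 0], [0, 0, -8.2]]
    - [[0, 0, 0], [0, 0, -8.2]]
    - [[0, 0, 0], [0, 0, -8.2]]
    - [[0, 0, 0], [0, 0, -8.2]]
    - [[0, 0, 0], [0, 0, -8.2]]
    - [[0, 0, 0], [0, 0, -8.2]]
    - [[0, 0, 0], [0, 0, -8.2]]
    - [[0, 0, 0], [0, 0, -8.2]]
    - [[0, 0, 0], [0, 0, -8.2]]

```text
time: 6.95
tcp_pos: [0.4707, -0.0127, 0.1743]
ee_rot: [0.707, 0.707, -0.0, -0.0]
force: [0.1, -0.9, -0.5]
width: 0.474
```

send_rows:
  rows:
    - [[0, 0, 0], [0, 0, -8.3]]
    - [[-4.4, 0, 0], [0, 0, 0]]
    - [[-4.4, 2.0, 0], [0, 0, 0]]
    - [[0, 4.7, 0], [0, 0, 0]]
    - [[0, 0, 0], [0, 0, 0]]
    - [[0, 0, 0], [0, 0, 0]]

```text
time: 7.55
tcp_pos: [0.5497, -0.0905, 0.1736]
ee_rot: [0.656, 0.755, -0.0, -0.001]
force: [-0.9, 0.6, 1.0]
width: 0.471
```

Run:
```python
from h import *
from scipy.spatial.transform import Rotation as Q
s=r.state(); print(s["time"],s["q"].round(3),s["tcp_pos"],L(s["tcp_pos"]),s["force"],s["width"]); R=Q.from_quat(s["ee_rot"]).as_matrix();print(np.degrees(np.arctan2(R[1,0],R[0,0])))
f=r.grab_frame("wrist");cv2.imwrite("pics/w4.png",f["img"][...,::-1])
```

```text
7.55 [-0.163  0.353 -0.027  1.191 -0.     1.268] [ 0.54968982 -0.09047406  0.17360769] [ 0.0005 -0.0997] [-0.91285107  0.64350631  1.00033666] 0.4712629436825862
97.97465038105817
```

View pics/w4.png

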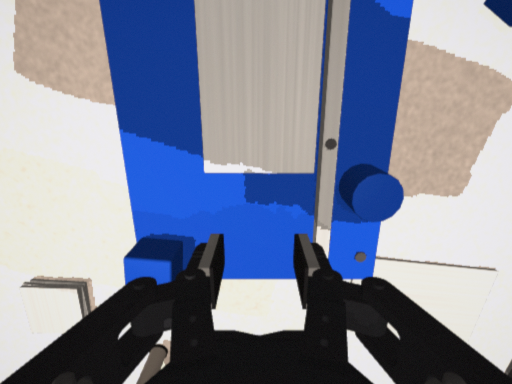

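send_rows:
  rows:
    - [[0, -0.5, 3.5], [0, 0, 0]]
    - [[0, 0, 3.0], [0, 0, 0]]
    - [[0, 0, 1.2], [0, 0, 0]]
    - [[0, 0, 0.2], [0, 0, 0]]
    - [[0, 0, 0], [0, 0, 0]]
    - [[0, 0, 0], [0, 0, 0]]

```text
time: 8.2
tcp_pos: [0.5459, -0.0912, 0.0968]
ee_rot: [0.656, 0.755, 0.001, 0.001]
force: [0.5, -0.2, -0.7]
width: 0.467
```

Run:
```python
from h import *
s=r.state(); print(s["time"],s["tcp_pos"],L(s["tcp_pos"]),s["force"],s["width"])
f=r.grab_frame("wrist");cv2.imwrite("pics/w5.png",f["img"][...,::-1])
f=r.grab_frame("scene");cv2.imwrite("pics/s5.png",cv2.resize(f["img"][140:280,170:360,::-1],None,fx=4,fy=4,interpolation=cv2.INTER_CUBIC))
```

```text
8.2 [ 0.54591325 -0.09120159  0.09680825] [-0.0034 -0.0999] [ 0.45133275 -0.2478193  -0.67278445] 0.4669772579740567
```

View pics/w5.png

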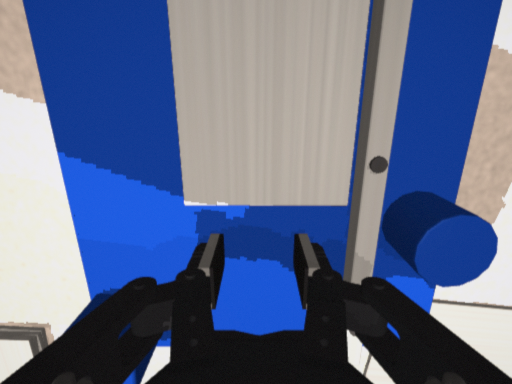

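View pics/s5.png

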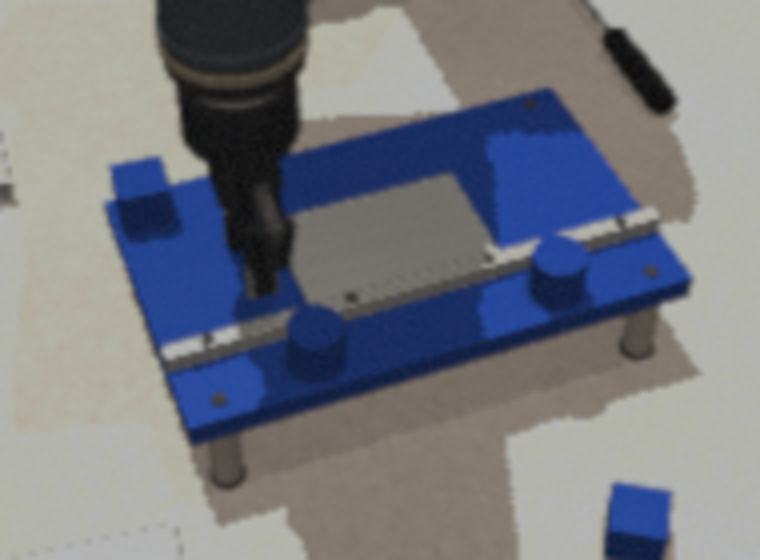

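send_rows:
  rows:
    - [[0, -0.3, 0.2], [0, 0, 0]]
    - [[0.5, 0, 0], [0, 0, 0]]
    - [[0.5, 0, 0], [0, 0, 0]]
    - [[0.7, 0, 0], [0, 0, 0]]
    - [[0.8, 0, 0], [0, 0, 0]]
    - [[0.8, 0, 0], [0, 0, 0]]
    - [[0.8, 0, 0], [0, 0, 0]]
    - [[0.8, 0, 0], [0, 0, 0]]
    - [[0.6, 0, 0], [0, 0, 0]]
    - [[0.4, 0, 0], [0, 0, 0]]
    - [[0.2, 0, 0], [0, 0, 0]]
    - [[0, 0, 0], [0, 0, 0]]

```text
time: 9.5
tcp_pos: [0.5337, -0.0309, 0.0933]
ee_rot: [0.656, 0.755, 0.0, -0.0]
force: [0.1, 0.1, -0.3]
width: 0.473
```

Run:
```python
from h import *
s=r.state(); print(s["time"],s["tcp_pos"],L(s["tcp_pos"]),s["force"],s["width"])
f=r.grab_frame("wrist");cv2.imwrite("pics/w6.png",f["img"][...,::-1])
```

```text
9.5 [ 0.53368122 -0.0309222   0.09327454] [-0.0071 -0.0385] [ 0.07856218  0.06364797 -0.25044273] 0.4730826217930821
```

View pics/w6.png

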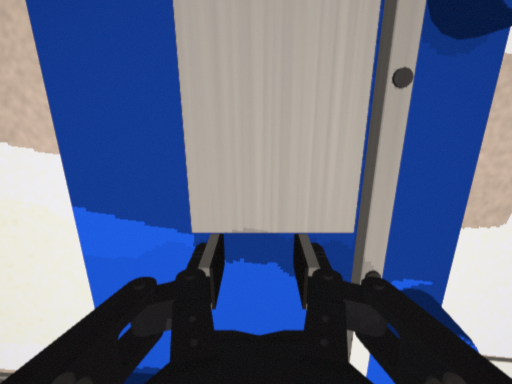

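send_rows:
  rows:
    - [[0.4, 0, -0.1], [0, 0, 0]]
    - [[0.8, 0, 0], [0, 0, 0]]
    - [[0.9, 0, 0], [0, 0, 0]]
    - [[1.0, 0, 0], [0, 0, 0]]
    - [[1.0, 0, 0], [0, 0, 0]]
    - [[1.0, 0, 0], [0, 0, 0]]
    - [[1.0, 0, 0], [0, 0, 0]]
    - [[1.0, 0, 0], [0, 0, 0]]
    - [[1.0, 0, 0], [0, 0, 0]]
    - [[0.7, 0, 0], [0, 0, 0]]
    - [[0.4, 0, 0], [0, 0, 0]]
    - [[0, 0, 0], [0, 0, 0]]

```text
time: 10.75
tcp_pos: [0.5209, 0.0605, 0.0943]
ee_rot: [0.656, 0.755, 0.0, -0.0]
force: [1.3, 0.5, -1.2]
width: 0.467
```

Run:
```python
from h import *
s=r.state(); print(s["time"],s["q"].round(3),s["tcp_pos"],L(s["tcp_pos"]),s["force"],s["width"])
f=r.grab_frame("wrist");cv2.imwrite("pics/w7.png",f["img"][...,::-1])
for n,(x0,x1,y0,y1) in dict(top=(155,315,135,235),scene=(190,360,155,265)).items():
    f=r.grab_frame(n); c=f["img"][y0:y1,x0:x1,::-1]
    cv2.imwrite(f"pics/{n}7.png",cv2.resize(c,None,fx=4,fy=4,interpolation=cv2.INTER_CUBIC))
```

```text
10.75 [ 0.115  0.34  -0.257  0.974  0.     1.546] [0.52092485 0.06048691 0.09429341] [-0.0069  0.0538] [ 1.25232189  0.48025939 -1.22342726] 0.46741628783016353
```

View pics/w7.png

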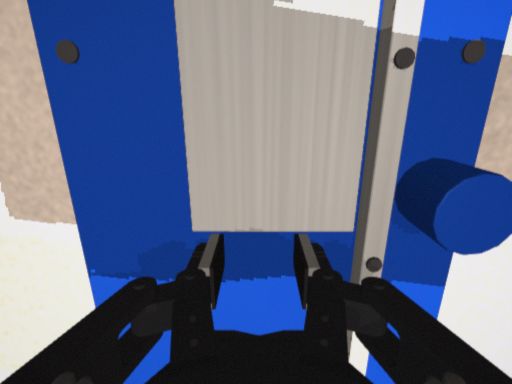

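View pics/scene7.png

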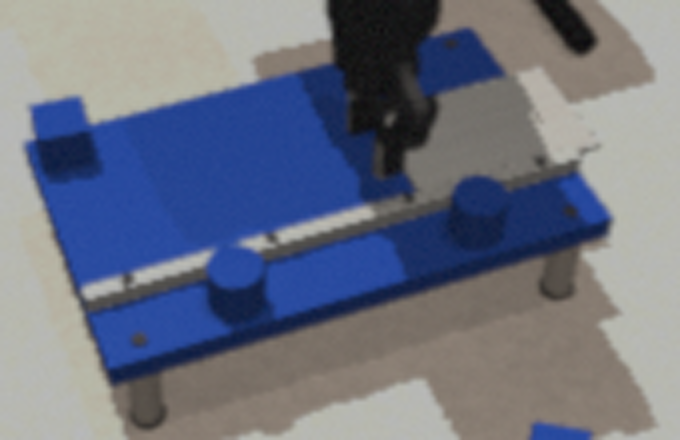

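View pics/top7.png

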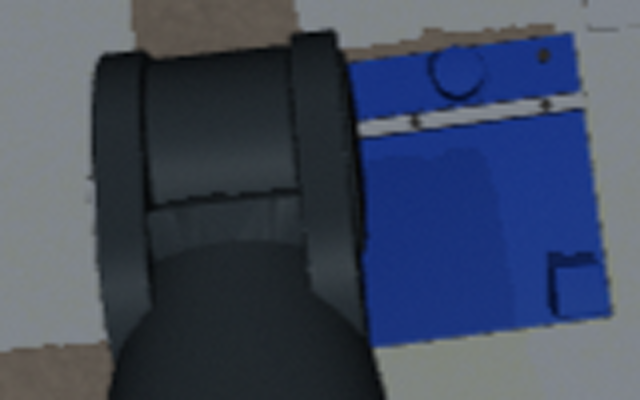

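send_rows:
  rows:
    - [[0.4, 0, 0], [0, 0, 0]]
    - [[0.5, 0, 0], [0, 0, 0]]
    - [[0.4, 0, 0], [0, 0, 0]]
    - [[0.2, 0, 0], [0, 0, 0]]
    - [[0, 0, 0], [0, 0, 0]]
    - [[-0.5, 0, 0], [0, 0, 0]]
    - [[-1.0, 0, 0], [0, 0, 0]]
    - [[0, 0, 0], [0, 0, 0]]

```text
time: 11.7
tcp_pos: [0.5211, 0.0586, 0.0943]
ee_rot: [0.657, 0.754, -0.0, 0.0]
force: [0.6, 0.7, 0.8]
width: 0.472
```

Run:
```python
from h import *
s=r.state(); print(s["time"],s["tcp_pos"],L(s["tcp_pos"]),s["force"],s["width"])
f=r.grab_frame("wrist");cv2.imwrite("pics/w8.png",f["img"][...,::-1])
```

```text
11.7 [0.52113065 0.0586487  0.09431288] [-0.007   0.0519] [0.59482283 0.71956357 0.77589567] 0.47239419216540424
```

View pics/w8.png

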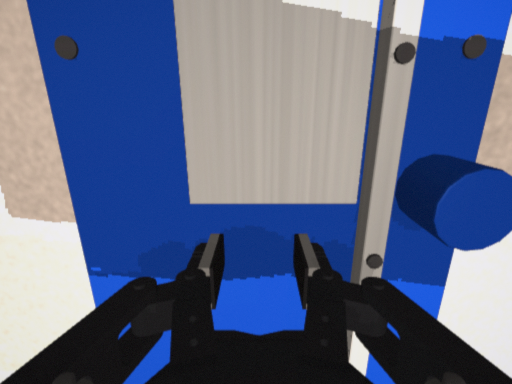

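Run:
```python
from h import *
f=r.grab_frame("wrist")
for px,z in(((190.5,203.5),.085),((357,203.5),.085),((175,5),.085),((370,100),.085)): p=ray(f,px,z);print(px,p.round(4),L(p))
```

```text
(190.5, 203.5) [0.4822 0.0825 0.085 ] [-0.0422  0.081 ]
(357, 203.5) [0.5704 0.0947 0.085 ] [0.0469 0.0808]
(175, 5) [0.4699 0.1729 0.085 ] [-0.0418  0.1723]
(370, 100) [0.5636 0.1467 0.085 ] [0.0474 0.1332]
```

send_rows:
  rows:
    - [[-0.5, 0, -3.0], [0, 0, 0]]
    - [[0, 0, -4.5], [0, 0, 0]]
    - [[0, 0, 0], [0, 0, -8.2]]
    - [[0, 0, 0], [0, 0, -8.2]]
    - [[0, 0, 0], [0, 0, -8.2]]
    - [[0, 0, 0], [0, 0, -8.2]]
    - [[0, 0, 0], [0, 0, -8.2]]
    - [[0, 0, 0], [0, 0, -8.2]]
    - [[0, 0, 0], [0, 0, -8.2]]
    - [[0, 0, 0], [0, 0, -8.2]]
    - [[0, 0, 0], [0, 0, -8.2]]
    - [[0, 0, 0], [0, 0, -8.2]]

```text
time: 13.0
tcp_pos: [0.5216, 0.0551, 0.1693]
ee_rot: [-0.003, 1.0, 0.0, -0.0]
force: [-0.1, 0.6, -0.4]
width: 0.47
```

send_rows:
  rows:
    - [[0, 0, 0], [0, 0, -8.0]]
    - [[4.5, 0, 0], [0, 0, 0]]
    - [[3.3, 0, 0], [0, 0, 0]]
    - [[0, 4.5, 0], [0, 0, 0]]
    - [[0, 4.5, 0], [0, 0, 0]]
    - [[0, 0, 0], [0, 0, 0]]
    - [[0, 0, 0], [0, 0, 0]]

```text
time: 13.7
tcp_pos: [0.4317, 0.1341, 0.1694]
ee_rot: [-0.071, 0.997, -0.0, 0.0]
force: [0.3, 0.7, -0.3]
width: 0.471
```

Run:
```python
from h import *
from scipy.spatial.transform import Rotation as Q
s=r.state(); print(s["time"],s["q"].round(3),s["tcp_pos"],L(s["tcp_pos"]),s["force"],s["width"]); R=Q.from_quat(s["ee_rot"]).as_matrix();print(np.degrees(np.arctan2(R[1,0],R[0,0])))
f=r.grab_frame("scene"); c=f["img"][155:265,190:360,::-1]
cv2.imwrite(f"pics/s9.png",cv2.resize(c,None,fx=4,fy=4,interpolation=cv2.INTER_CUBIC))
```

```text
13.7 [ 0.301  0.145 -0.312  1.114 -0.     0.16 ] [0.43169544 0.13408965 0.16935018] [-0.085   0.1391] [ 0.31628164  0.73990301 -0.25345623] 0.4711381119455247
-171.89502606896545
```

View pics/s9.png

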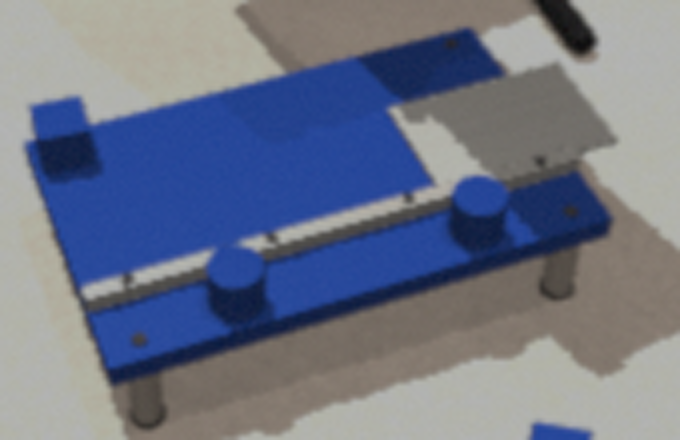

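send_rows:
  rows:
    - [[0, 0, 3.5], [0, 0, 0]]
    - [[0, 0, 3.0], [0, 0, 0]]
    - [[0, 0, 0.8], [0, 0, 0]]
    - [[0, 0, 0.2], [0, 0, 0]]
    - [[0, 0, 0], [0, 0, 0]]
    - [[-1.0, 0, 0], [0, 0, 0]]
    - [[-1.0, 0, 0], [0, 0, 0]]
    - [[-0.5, 0, 0], [0, 0, 0]]
    - [[-0.4, 0, 0], [0, 0, 0]]
    - [[0, 0, 0], [0, 0, 0]]
    - [[0, 0, 0], [0, 0, 0]]

```text
time: 14.85
tcp_pos: [0.4605, 0.1374, 0.0942]
ee_rot: [-0.07, 0.998, -0.0, -0.0]
force: [0.2, -0.0, -0.9]
width: 0.471
```

send_rows:
  rows:
    - [[-0.2, 0, 0], [0, 0, 0]]
    - [[-0.2, 0, 0], [0, 0, 0]]
    - [[0, 0, 0], [0, 0, 0]]
    - [[0, 0, 0], [0, 0, 0]]

```text
time: 15.25
tcp_pos: [0.4643, 0.1379, 0.0942]
ee_rot: [-0.07, 0.998, -0.0, -0.0]
force: [-4.1, -0.1, 0.4]
width: 0.469
```

Run:
```python
from h import *
s=r.state(); print(s["time"],s["tcp_pos"],L(s["tcp_pos"]),s["force"],s["width"])
```

```text
15.25 [0.46427346 0.13786646 0.09419814] [-0.0522  0.1383] [-4.06629238 -0.07063789  0.43673862] 0.46925411109899434
```

send_rows:
  rows:
    - [[-0.1, 0, 0], [0, 0, 0]]
    - [[0, 0, 0], [0, 0, 0]]
    - [[0, 0, 0], [0, 0, 0]]

```text
time: 15.55
tcp_pos: [0.4645, 0.1379, 0.094]
ee_rot: [-0.07, 0.998, -0.0, -0.001]
force: [-8.8, -0.6, 4.4]
width: 0.469
```

Force is climbing while the tip barely advances, so the plate is seated against the guide. Next I back off and take the hand away.

send_rows:
  rows:
    - [[0.5, 0, 0], [0, 0, 0]]
    - [[1.5, 0, 0], [0, 0, 0]]
    - [[2.0, 0, -1.0], [0, 0, 0]]
    - [[0, 0, -4.0], [0, 0, 0]]
    - [[0, 0, -4.5], [0, 0, 0]]
    - [[0, -4.5, 0], [0, 0, 0]]
    - [[0, -4.5, 0], [0, 0, 0]]
    - [[0, -4.5, 0], [0, 0, 0]]
    - [[0, -4.5, 0], [0, 0, 0]]
    - [[0, -4.5, 0], [0, 0, 0]]
    - [[0, -4.5, 0], [0, 0, 0]]
    - [[0, 0, 0], [0, 0, 0]]

```text
time: 16.75
tcp_pos: [0.4639, -0.1393, 0.1893]
ee_rot: [-0.067, 0.998, -0.001, 0.001]
force: [-0.1, -0.1, -0.3]
width: 0.474
```

Run:
```python
from h import *
s=r.state(); print(s["time"],s["tcp_pos"],s["force"])
for n,(x0,x1,y0,y1) in dict(top=(155,315,135,235),scene=(190,350,155,265)).items():
    f=r.grab_frame(n); c=f["img"][y0:y1,x0:x1,::-1]
    cv2.imwrite(f"pics/{n}10.png",cv2.resize(c,None,fx=5,fy=5,interpolation=cv2.INTER_CUBIC))
```

```text
16.75 [ 0.46390478 -0.13931327  0.18931494] [-0.12293965 -0.07430159 -0.29239896]
```

View pics/scene10.png

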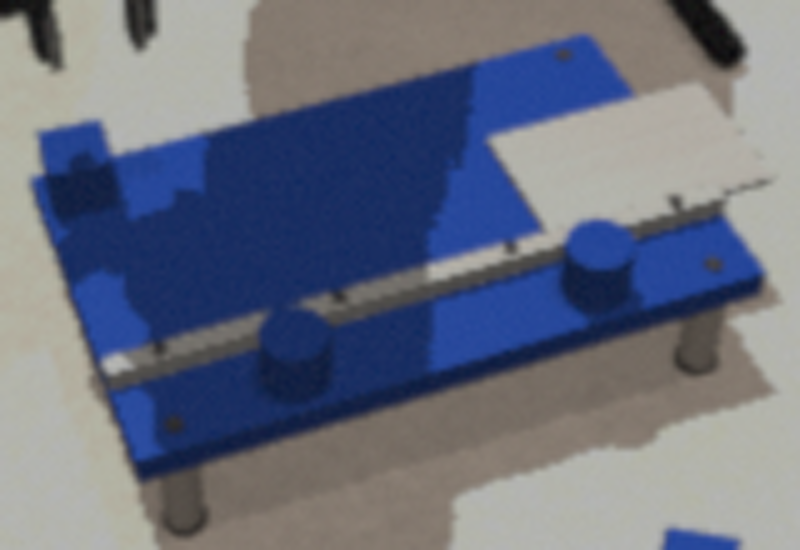

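View pics/top10.png

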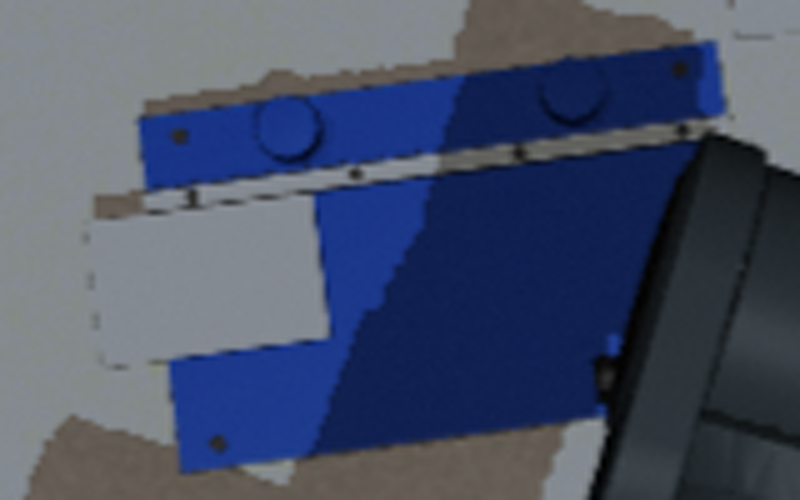

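Run:
```python
from h import *
f=r.grab_frame("top")
for q in((315,194),(329,338),(89,222),(104,365)): print("top",L(ray(f,(155+(q[0]+.5)/5-.5,135+(q[1]+.5)/5-.5),.085)))
f=r.grab_frame("scene")
for q in((488,135),(700,84),(773,180)): print("scene",L(ray(f,(190+(q[0]+.5)/5-.5,155+(q[1]+.5)/5-.5),.085)))
s=r.state();print(s["time"],np.abs(s["qvel"]).max())
print(r.job_done())
```

```text
top [0.0461 0.0761]
top [-0.0422  0.0789]
top [0.0475 0.215 ]
top [-0.0403  0.2167]
scene [-0.0402  0.0803]
scene [-0.0354  0.2174]
scene [0.0528 0.2162]
16.95 0.015067545358014156
the job is handed in; nothing more can be done
None
```

I pushed the plate into place with half-closed fingertips and handed the job in at about 17 s. There were three pushes: straighten it near the guide, slide it about 155 mm toward the square-pocket pallet on the +y side, then press it against the guide strip.

**Flush:** on the last push the force rose to about 9 N with almost no travel, so the plate is seated against the guide. The top view shows it parallel to the strip to within about 1°. I put its centre at ledge x of about 3 to 6 mm.

**Overhang:** the cameras put the plate's centre at ledge y of about 147 mm (top) and 149 mm (scene). The wrist camera gave 151 mm before the last push. That means about 37 to 41 mm sticks out.

**Other things:** the last pictures show the pucks and block_a still in place; I did not measure the other parts. The hand is clear, with no load on the wrist.

**Disagreements:** the cameras differ by 2 to 4 mm, which is about their stated accuracy and inside the tolerances.

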